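# Turn the coaster cork side up with the cake slice and stand the teacup on it

### The arm

A 6-joint arm with a two-finger parallel gripper is mounted at the origin on the work surface. World frame = base frame: x ahead of the robot, y to its left, z up, the work surface at z = 0. Lengths are in m, angles in rad, forces in N, time in s.
With the tool pointing down it reaches from about 0.375 to 0.925 m from the base axis. Payload 5.7 kg.
Tool frame: the origin (TCP) lies on the centre line of the jaws, within the pads' length; the fingertips stand bot.tips_ahead ahead of it and the grasp point (between the pads) lies 11 mm behind it (bot.tips_ahead is the distance from the TCP to the fingertips, in m); z points along the fingers, y is the line along which they close (so a half turn about z gives the same grasp; the last joint's range is limited). The gripper opens to 85 mm and grips with 20 to 120 N. Pads are 22 mm wide; open, the fingers measure 114 mm over their backs; the gripper's body (76 mm by 85 mm) begins 54 mm behind the grasp point. The pads swing forward as they close: fully open they stand 13 mm farther back than shut.
Start: joints at [1.184, 0.359, 1.51, -0, 1.272, -0.115], TCP at [0.161, 0.578, 0.239] pointing down, gripper open.
Joint ranges: [-2.97, 2.97], [-1.01, 2.36], [0.21, 2.38], [-0.96, 4.11], [0.2, 2.71], [-2.98, 2.98]. Speed limits (rad/s): [2.39, 2.39, 3.14, 3.14, 3.14, 3.14].

### API

Orientations are given as a rotation vector (axis times angle).
In Python, from cell import readout, imaging, ticket, bot gives the robot as it stands. The module is installed in compiled form; this text tells all that it offers.
- The arm moves only by the tool apply_moves, never from a script. Its argument "series" is text: rows parted by semicolons, each of 6 numbers parted by spaces: the shift along the tool's x, y, z in m, then the turn, a rotation vector about the tool's x, y, z in degrees. A call has 1 to 12 rows; each row is the pose to reach, as a shift and turn from the pose commanded when the call began, along the tool's axes at that moment; what a row does not reach only later rows make up. A row lasts 1/10 s, in which the tool goes at most 50 mm and 8.59 degrees, less where a joint would pass 70% of its speed; a pose out of reach is approached as far as the arm can. A call with a gripper value outside its range is refused whole. "gripper" is the finger opening in m, from 0 to 0.0854, set as the call begins (left out, the last holds). The fingers move at their own pace and stop on an object; "force" is the grip in N (left out, the last holds). Time passes only in rows, so rows that repeat a pose let the fingers close. It gives the time, the measured TCP pose, the force, the opening and the grip force at its end, in the units of the state.
- readout.get_obs(): the state, without advancing time (a new reading comes with each control period).
- imaging.grab_frame(name): name is "side" or "top" or "wrist"; returns (picture, depth): 480x640x3 uint8, red, green, blue; 480x640 float32, m along the optical axis (not along the pixel's ray), 0 where there is no reading.
- imaging.camera_info(name): a dict with "fovy" (degrees; the focal length in pixels is half the picture's height over the tangent of half this angle, whatever the lens; pixels are square), "cx", "cy" (the principal point, pixels), "k1" (the pictures are not rectified: a ray, as slopes to the right and down, at radius r is drawn at 1 + k1 r^2 times it, then the intrinsics apply), "rvec" (rotation vector, rad) and "tvec" (3), from world to camera coordinates, as OpenCV has them. Camera axes: x right, y down, z forward; pixel columns grow to the right and rows downward; lengths in m; the calibration is good to about 2 mm. A picture is of the moment at which its call begins: read the wrist's pose just before it. camera_info takes no time and is no camera call; for the wrist camera it gives the pose at the moment of the call.
- ticket.job_done(): hands the job in; it is judged then, once.
The state is a dict: "t": time; "joint_pos": joint angles; "dq": joint speeds; "tau": joint torques, N m; "tool_pos": TCP position; "ee_rot": TCP orientation; "force": force on the tool from outside, world axes, zero at the start; "torque": the same for the moment, N m; "opening": finger opening in m; "finger_force": force on a finger pad.
Only numpy, scipy, OpenCV 4.12 (cv2) and the standard library are available. Lean on these libraries where they do the work, as an engineer would, in place of code of your own. Each camera call takes 0.05 s, during which the arm holds its last target. There are 200 camera calls.

### The job

The round red coaster lies cork side down: pick up the steel cake slice by its handle and use its blade to turn the coaster over, keeping the gripper off the coaster, so that it lies flat on the table with its cork side up. Then lay the slice back with its blade flat on the middle of the dark slate rest, and finally set the white teacup gently upright in the middle of the cork. Leave the tile racks, dice and glass ashtray as they are.

Things in the scene. Friction and masses are not known exactly. Their poses are not given: they have to be found in the camera images.
- coaster: round coaster, 50 g, 11 mm thick: a red lacquered disc 90 mm across, 6 mm thick, with a cork pad 62 mm across, 5 mm thick, centred under it, so at the start a gap 5 mm high and 14 mm deep runs all round under the red rim. Origin: centre of the cork's outer face (11 mm above the table once turned over); z axis from cork to red face: up at the start, down once turned over
- coaster_red (a point): centre of the coaster's red face, 11 mm along z from its origin. Lifted by the rim on one side, the coaster pivots on its opposite edge, hardly sliding; once past upright it falls over onto its red face, about one diameter from where it lay
- slice: cake slice (spatula), 120 g, standing by itself on its flat steel blade, 80 (its x) by 60 (y) by 2 mm. Origin: centre of the blade's underside; x from the handle to the front edge, z up. A neck at the blade's rear end rises to a level wooden handle 16 mm wide, 18 mm high, its centre line 42 mm above the blade's underside, from x = -40 to -150 mm
- slice_tip (a point): middle of the slice blade's front edge, at x = 40, z = 1 mm of the slice
- slice_grip (a point): point on the handle's centre line where it is well gripped from above, at x = -85, z = 42 mm of the slice
- rest: dark slate slab fixed on the table, 130 (its x) by 100 (y) by 8 mm, on whose middle the slice's blade stands at the start. Origin: centre of its underside, on the table
- cup: white porcelain teacup without a handle, 55 mm high, 130 g, empty and upright; outer diameter 56 mm at the rim and 54 mm at 17 mm height, below that narrowing to a foot 40 mm across; wall 3 mm. Origin: centre of the foot's underside, z up
- ashtray: jade-green glass ashtray, 108 mm across, 34 mm high; origin: centre of its underside. To be left alone
- die1: ivory-coloured die with red pips, 20 mm; origin: centre of its underside. To be left alone
- die2: ivory-coloured die with black pips, 20 mm; origin: centre of its underside. To be left alone
- rack1: red plastic tile rack 45 by 380 (its y) by 30 mm, at the far side of the table; origin: centre of its underside (a second rack full of tiles is fixed behind it). To be left alone
- rack3: red plastic tile rack 45 by 380 (its y) by 30 mm at the left edge of the table; origin: centre of its underside. To be left alone
- rack4: red plastic tile rack 45 by 380 (its y) by 30 mm at the right edge of the table; origin: centre of its underside (a brass lamp 0.43 m high is clamped to the same edge, nearer the robot). To be left alone
Not all that is in view belongs to the job. There is more than one size of the slice; the one meant has the size given above.

How it is judged:
By the outcome, as a careful person would: the job done as asked, in the order asked, and still so for the second after the job is handed in, with the robot touching nothing.
It also fails if it takes over 72 s, if anything falls off the work surface, if the arm or the gripper's body presses on something with over 40 N, if the wrist force passes 120 N, or if a joint passes its speed limit or range.

## Working session

There is one attempt and no reset: what is moved stays moved. The work goes in short steps, Python scripts to look and compute and a tool call to move; the robot and the scene stay as the last step left them, time stands still between calls to the robot, and variables do not carry over. Pictures are saved under pics/ and viewed, at most 10 in all, crops included, and the job is handed in when it is done.

Besides the shell and the picture viewer there is one more tool, called as name(argument=value, ...), one argument or row to a line, values as JSON. apply_moves: Moves the arm, as the interface text tells. Its arguments: {"type":"object","properties":{"series":{"type":"string"},"gripper":{"type":"number"},"force":{"type":"number"}},"required":["series"]}

```bash
mkdir -p pics; cat > h.py <<'E'
import numpy as np, cv2
from scipy.spatial.transform import Rotation as R
from cell import readout, imaging, ticket, bot
def cam(n):
    c=imaging.camera_info(n); f=240/np.tan(np.radians(c["fovy"])/2)
    return f,c["cx"],c["cy"],c["k1"],R.from_rotvec(c["rvec"]).as_matrix(),np.array(c["tvec"])
def slopes(c,u,v):
    f,cx,cy,k=c[:4]; d=np.stack([(np.asarray(u,float)-cx)/f,(np.asarray(v,float)-cy)/f],-1); s=d.copy()
    for _ in range(20): s=d/(1+k*(s**2).sum(-1,keepdims=True))
    return s
def plane(c,u,v,z):
    s=slopes(c,u,v); r=np.concatenate([s,np.ones(s.shape[:-1]+(1,))],-1)@c[4]; o=-c[4].T@c[5]
    return o+r*((z-o[2])/r[...,2])[...,None]
def depthpts(c,u,v,d):
    s=slopes(c,u,v); p=np.concatenate([s,np.ones(s.shape[:-1]+(1,))],-1)*np.asarray(d)[...,None]
    return (p-c[5])@c[4]
def cloud(n,c,d):
    v,u=np.mgrid[:480,:640]; return depthpts(c,u,v,d)
def grab(n):
    c=cam(n); a,d=imaging.grab_frame(n); return c,a,d
def save(n,a): cv2.imwrite("pics/"+n,a[...,::-1])
E
python3 - <<'E'
from h import *
s=readout.get_obs(); print({k:np.round(v,3) for k,v in s.items()}, bot.tips_ahead)
for n in("top","side"):
    c,a,d=grab(n); save(n+"0.png",a); np.savez(n+"0.npz",a=a,d=d); print(n,[np.round(x,3) for x in c], -c[4].T@c[5])
E
```

```text
{'t': np.float64(0.0), 'joint_pos': array([ 1.184,  0.36 ,  1.511, -0.   ,  1.272, -0.115]), 'dq': array([-0.   ,  0.003, -0.001,  0.002,  0.002, -0.001]), 'tau': array([ 3.0000e-03, -5.2762e+01, -2.7863e+01,  0.0000e+00,  1.3000e-02,
       -0.0000e+00]), 'tool_pos': array([0.161, 0.577, 0.238]), 'ee_rot': array([-4.260e-01, -3.112e+00,  3.000e-03]), 'force': array([-0.78 ,  0.075, -0.205]), 'torque': array([ 0.023,  0.024, -0.021]), 'finger_force': np.float64(0.0), 'opening': np.float64(0.086)} 0.008
top [np.float64(487.069), np.float64(321.495), np.float64(243.369), np.float64(-0.074), array([[-0.015, -1.   ,  0.014],
       [-0.987,  0.013, -0.16 ],
       [ 0.16 , -0.016, -0.987]]), array([-0.008,  0.473,  1.224])] [0.27098281 0.00644753 1.28382933]
side [np.float64(442.35), np.float64(317.845), np.float64(235.763), np.float64(0.006), array([[ 0.967, -0.254,  0.014],
       [-0.141, -0.582, -0.801],
       [ 0.212,  0.773, -0.599]]), array([-0.437,  0.117,  0.992])] [ 0.22907483 -0.80939502  0.69318506]
```

View pics/top0.png

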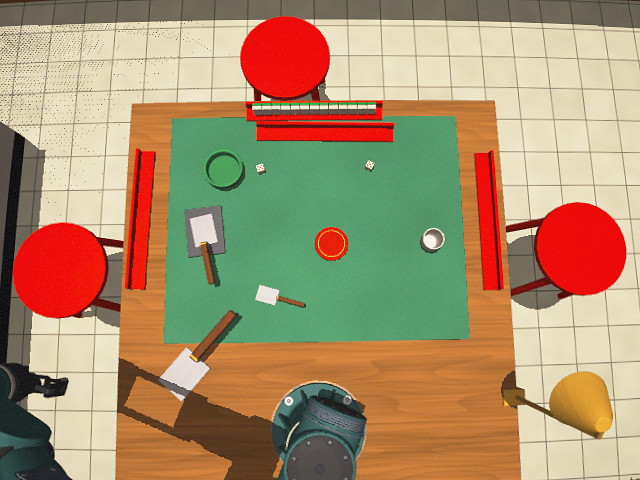

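View pics/side0.png

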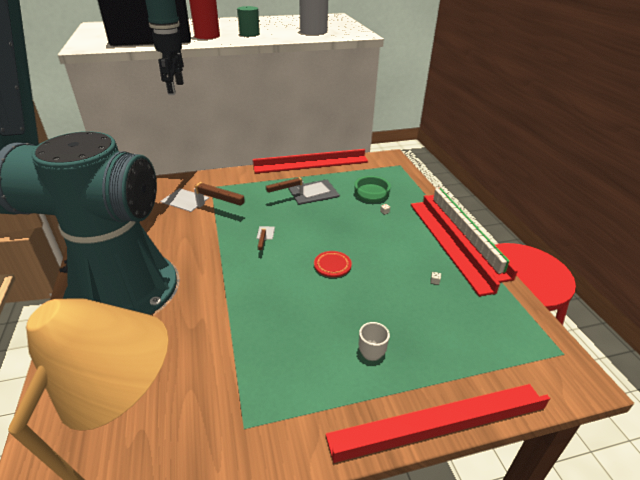

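The top view shows three slices: the one on the slate (205,230), a small one (267,295) and a large one (185,370). The one standing on the slate rest matches the description. The coaster is at (331,243) and the cup at (432,239). Red stools and racks are distractors for the coaster's colour.

```bash
python3 - <<'E'
from h import *
z=np.load("top0.npz"); a=z["a"]; d=z["d"]; c=cam("top")
hsv=cv2.cvtColor(a,cv2.COLOR_RGB2HSV)
def comp(m,u,v,r):
    w=np.zeros_like(m);w[v-r:v+r,u-r:u+r]=1; m=(m*w).astype(np.uint8)
    n,l,st,ce=cv2.connectedComponentsWithStats(m); i=1+np.argmax(st[1:,4]); return l==i
H,S,V=[hsv[...,i].astype(int) for i in range(3)]
def rect(m,zz,name):
    v,u=np.nonzero(m); p=plane(c,u,v,zz)[:,:2]
    (cx,cy),(w,h),an=cv2.minAreaRect(p.astype(np.float32)*1000); print(name,len(u),"ctr",p.mean(0).round(4),"rect",round(cx),round(cy),round(w),round(h),round(an,1)); return p
red=((H<10)|(H>170))&(S>150)&(V>100)
rect(comp(red,331,243,25),.011,"coaster")
rect(comp((S<70)&(V>110),432,239,18),.055,"cup rim")
rect(comp((S<60)&(V>130),203,230,20),.010,"blade")
br=(H<20)&(S>80)&(V<170)
p=rect(comp(br,208,264,24),.051,"handle")
rect(comp((S<90)&(V<120)&(V>40),205,231,32),.008,"slate")
# sizes of others
rect(comp((S<60)&(V>130),267,295,14),.002,"small")
rect(comp((S<60)&(V>130),185,372,26),.002,"large")
E
```

```text
coaster 790 ctr [ 0.4769 -0.0397] rect 476 -40 85 89 89.3
cup rim 344 ctr [ 0.4778 -0.3018] rect 480 -302 56 57 43.1
blade 685 ctr [0.5188 0.3006] rect 518 300 82 64 13.3
handle 260 ctr [0.4233 0.2784] rect 424 279 106 18 11.5
slate 580 ctr [0.5256 0.3089] rect 516 297 131 101 6.2
small 338 ctr [0.3444 0.1314] rect 344 131 55 42 73.4
large 1054 ctr [0.1503 0.3412] rect 146 342 83 102 48.5
```

```bash
python3 - <<'E'
from h import *
a=np.load("top0.npz")["a"]; save("crop1.png",cv2.resize(a[190:320,150:380],None,fx=3.4,fy=3.4,interpolation=cv2.INTER_CUBIC))
E
```

```text
(no output)
```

View pics/crop1.png

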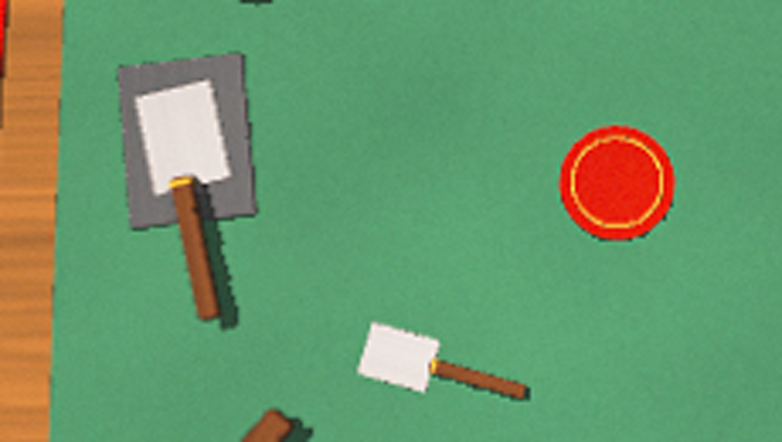

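The crop confirms it: an 80x60 mm blade on the slate, handle towards the robot, heading about 12.5°. Now I go above its grip point.

```bash
cat >> h.py <<'E'
def rot(yaw,pitch=0,rev=False):
    """tool down, tool y at heading yaw (deg); tool x = heading yaw+90 ; pitch: turn about tool y"""
    y=np.radians(yaw); Y=np.array([np.cos(y),np.sin(y),0]); Z=np.array([0,0,-1.]); X=np.cross(Y,Z)
    return R.from_matrix(np.stack([X,Y,Z],1))*R.from_euler('y',pitch,degrees=True)
def row(p,Rt,frm=None):
    s=readout.get_obs(); p0,R0=frm if frm else (s["tool_pos"],R.from_rotvec(s["ee_rot"]))
    sh=R0.inv().apply(np.array(p)-p0); tu=(R0.inv()*Rt).as_rotvec(degrees=True)
    return " ".join(f"{x:.4f}" for x in sh)+" "+" ".join(f"{x:.2f}" for x in tu)
def st():
    s=readout.get_obs(); r=R.from_rotvec(s["ee_rot"]); m=r.as_matrix()
    print("t",round(s["t"],2),"p",np.round(s["tool_pos"],4),"yaw",np.degrees(np.arctan2(m[1,1],m[0,1])).round(2),"z",m[:,2].round(4),"F",np.round(s["force"],2),"T",np.round(s["torque"],2),"op",round(s["opening"],4),"ff",round(s["finger_force"],1),"q",np.round(s["joint_pos"],2))
E
python3 -c "
from h import *
print(row([.435,.281,.24],rot(102.5))); m=rot(102.5).as_matrix(); print(m.round(2)); c=cam('wrist'); print(-c[4].T@c[5], c[4].round(2))"
```

```text
-0.3437 -0.2119 -0.0012 -0.09 -0.04 -28.07
[[-0.98 -0.22  0.  ]
 [-0.22  0.98  0.  ]
 [-0.    0.   -1.  ]]
[0.09621761 0.59461832 0.37223924] [[ 0.27  0.96 -0.  ]
 [ 0.93 -0.26  0.26]
 [ 0.25 -0.07 -0.96]]
```

apply_moves(
  series="-0.344 -0.212 0 0 0 -28;-0.344 -0.212 0 0 0 -28;-0.344 -0.212 0 0 0 -28;-0.344 -0.212 0 0 0 -28;-0.344 -0.212 0 0 0 -28;-0.344 -0.212 0 0 0 -28;-0.344 -0.212 0 0 0 -28;-0.344 -0.212 0 0 0 -28;-0.344 -0.212 0 0 0 -28;-0.344 -0.212 0 0 0 -28;-0.344 -0.212 0 0 0 -28",
  gripper=0.06,
)

```text
t: 1.2
tool_pos: [0.4347, 0.2817, 0.239]
ee_rot: [0.339, -3.122, -0.001]
force: [-0.4, 0.9, 0.5]
opening: 0.06
finger_force: 0.0
```

```bash
python3 -c "
from h import *
st(); c,a,d=grab('wrist'); save('w1.png',a); np.savez('w1.npz',a=a,d=d)
hsv=cv2.cvtColor(a,cv2.COLOR_RGB2HSV); H,S,V=[hsv[...,i].astype(int) for i in range(3)]
P=cloud('wrist',c,d)
def big(m,name,zz):
    n,l,s,ce=cv2.connectedComponentsWithStats(m.astype(np.uint8)); i=1+np.argmax(s[1:,4]); v,u=np.nonzero(l==i)
    p=plane(c,u,v,zz); print(name,s[i],cv2.minAreaRect((p[:,:2]*1000).astype(np.float32)), np.median(P[v,u],0).round(4))
big((S<60)&(V>140),'blade',.010)
big((H<20)&(S>80)&(V<190),'handle',.059)
big((S<90)&(V<125)&(V>40),'slate',.008)
"
```

```text
t 1.2 p [0.4347 0.2817 0.239 ] yaw 102.39 z [-1.4e-03  2.0e-04 -1.0e+00] F [-0.45  0.89  0.52] T [0.05 0.03 0.  ] op 0.06 ff 0.0 q [ 0.44  0.24  1.68  0.    1.22 -1.35]
blade [ 547    0   93  178 8341] ((249.75552368164062, 539.1249389648438), (191.3408203125, 57.26601028442383), 0.03889564052224159) [-0.0052  1.1038 -0.7504]
handle [  401   176   239   217 11856] ((491.9841613769531, 499.1236267089844), (234.2928009033203, 220.7957763671875), 69.03266143798828) [0.4175 0.3353 0.2729]
slate [ 560  276   80  151 6059] ((562.05908203125, 686.9776000976562), (242.31683349609375, 110.89651489257812), 29.68694496154785) [ 0.7938  1.2997 -0.5175]
```

View pics/w1.png

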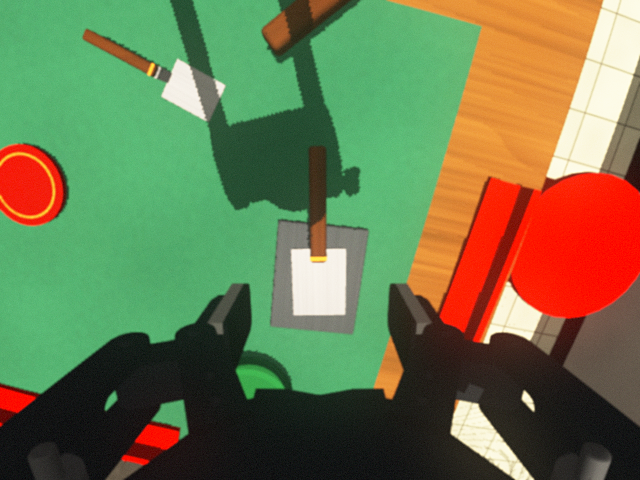

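The wrist view shows the slice at about (318,283), its handle running from (317,146) to (319,260), and the slate spanning (272–368, 220–333). The handle lies between the fingers.

```bash
python3 -c "
from h import *
z=np.load('w1.npz');a=z['a'];d=z['d'];c=cam('wrist')
hsv=cv2.cvtColor(a,cv2.COLOR_RGB2HSV); H,S,V=[hsv[...,i].astype(int) for i in range(3)]
P=cloud('wrist',c,d); w=np.zeros((480,640),bool); w[135:340,265:375]=1
def big(m,name,zz):
    n,l,s,ce=cv2.connectedComponentsWithStats((m&w).astype(np.uint8)); i=1+np.argmax(s[1:,4]); v,u=np.nonzero(l==i)
    p=plane(c,u,v,zz); print(name,s[i],cv2.minAreaRect((p[:,:2]*1000).astype(np.float32)), np.median(P[v,u],0).round(4))
big((S<60)&(V>170),'blade',.010)
big((H<22)&(S>80)&(V<190),'handle',.059)
big((S<60)&(V>60),'slate+blade',.008)
"
```

```text
blade [ 291  248   56   68 3439] ((515.679443359375, 299.0785827636719), (81.38787841796875, 61.85527801513672), 12.441560745239258) [0.5167 0.3007 0.0092]
handle [ 309  147   18  109 1652] ((419.76458740234375, 276.7077331542969), (100.01976013183594, 16.002971649169922), 12.744795799255371) [0.4194 0.2765 0.058 ]
slate+blade [ 271  220   97  114 8566] ((513.0438232421875, 296.7210388183594), (129.4347381591797, 98.69807434082031), 6.2269511222839355) [0.513  0.2992 0.0079]
```

apply_moves(
  series="0.002 -0.001 0.05 0 0 0;0.002 -0.001 0.1 0 0 0;0.002 -0.001 0.15 0 0 0;0.002 -0.001 0.185 0 0 0;0.002 -0.001 0.2 0 0 0;0.002 -0.001 0.2 0 0 0;0.002 -0.001 0.2 0 0 0",
)

```text
t: 1.95
tool_pos: [0.4331, 0.2811, 0.0395]
ee_rot: [0.343, -3.122, 0.0]
force: [0.3, 0.1, -0.3]
opening: 0.0598
finger_force: 0.0
```

apply_moves(
  series="0 0 0 0 0 0;0 0 0 0 0 0;0 0 0 0 0 0;0 0 0 0 0 0;0 0 0 0 0 0",
  gripper=0.0,
  force=70,
)

```text
t: 2.45
tool_pos: [0.4344, 0.2804, 0.0403]
ee_rot: [-0.339, 3.122, 0.001]
force: [-1.9, 0.5, 7.7]
opening: 0.0149
finger_force: 68.7
```

```bash
python3 -c "
from h import *
st()"
```

```text
t 2.45 p [0.4344 0.2804 0.0403] yaw 102.41 z [ 0.0015  0.001  -1.    ] F [-1.95  0.49  7.7 ] T [0.2  0.07 0.07] op 0.0149 ff 68.7 q [ 0.44  0.51  1.88  0.    0.75 -1.35]
```

apply_moves(
  series="0 0 -0.03 0 0 0;0 0 -0.07 0 0 0;0 0 -0.12 0 0 0;0 0 -0.12 0 0 0",
)

```text
t: 2.85
tool_pos: [0.4379, 0.2818, 0.1655]
ee_rot: [-0.338, 3.112, 0.006]
force: [1.2, 0.4, -1.3]
opening: 0.0148
finger_force: 68.6
```

```bash
python3 -c "
from h import *
st();print(row([.477,.170,.13],rot(0)))"
```

```text
t 2.85 p [0.4379 0.2818 0.1655] yaw 102.42 z [ 0.0107  0.005  -0.9999] F [ 1.19  0.4  -1.33] T [ 0.   -0.04 -0.  ] op 0.0148 ff 68.6 q [ 0.44  0.32  1.78 -0.    1.03 -1.35]
-0.0137 -0.1177 0.0354 0.70 0.34 102.41
```

```bash
python3 -c "
from h import *
print(row([.477,.170,.13],rot(0),(np.array([.433,.281,.1595]),rot(102.4))))"
```

```text
-0.0191 -0.1179 0.0295 0.00 0.00 102.40
```

apply_moves(
  series="-0.019 -0.118 0.0295 0 0 102.4;-0.019 -0.118 0.0295 0 0 102.4;-0.019 -0.118 0.0295 0 0 102.4;-0.019 -0.118 0.0295 0 0 102.4;-0.019 -0.118 0.0295 0 0 102.4;-0.019 -0.118 0.0295 0 0 102.4;-0.019 -0.118 0.0295 0 0 102.4;-0.019 -0.118 0.0295 0 0 102.4;-0.019 -0.118 0.0295 0 0 102.4;-0.019 -0.118 0.0295 0 0 102.4;-0.019 -0.118 0.0295 0 0 102.4;-0.019 -0.118 0.0295 0 0 102.4",
)

```text
t: 4.05
tool_pos: [0.4773, 0.1686, 0.1294]
ee_rot: [-2.228, -2.215, 0.001]
force: [-0.4, -0.6, -1.5]
opening: 0.0149
finger_force: 68.8
```

apply_moves(
  series="0 0 0 0 0 0;0 0 0 0 0 0;0 0 0 0 0 0",
)

```text
t: 4.35
tool_pos: [0.4776, 0.1687, 0.1297]
ee_rot: [-2.218, -2.225, 0.0]
force: [0.1, -0.7, -1.6]
opening: 0.0148
finger_force: 68.8
```

```bash
python3 -c "
from h import *
st(); c,a,d=grab('wrist'); save('w2.png',a); np.savez('w2.npz',a=a,d=d)
hsv=cv2.cvtColor(a,cv2.COLOR_RGB2HSV); H,S,V=[hsv[...,i].astype(int) for i in range(3)]
P=cloud('wrist',c,d)
m=((H<10)|(H>170))&(S>150)&(V>100); n,l,s,ce=cv2.connectedComponentsWithStats(m.astype(np.uint8))
for i in range(1,n):
  if s[i,4]>800:
    v,u=np.nonzero(l==i);p=plane(c,u,v,.011); print(s[i],cv2.minEnclosingCircle((p[:,:2]*1000).astype(np.float32)),np.median(P[v,u],0).round(4))
m=(S<60)&(V>150); n,l,s,ce=cv2.connectedComponentsWithStats(m.astype(np.uint8))
for i in range(1,n):
  if s[i,4]>800: v,u=np.nonzero(l==i);print(s[i],ce[i],np.median(P[v,u],0).round(4))
"
```

```text
t 4.35 p [0.4776 0.1687 0.1297] yaw 0.17 z [-2.e-04 -1.e-04 -1.e+00] F [ 0.1  -0.72 -1.59] T [ 0.06  0.03 -0.04] op 0.0148 ff 68.8 q [ 0.2   0.36  1.83 -0.    0.95  0.2 ]
[ 608  320   32  117 1837] ((777.3009643554688, 27.194149017333984), 69.311767578125) [0.7708 0.0119 0.0067]
[  276     0   193   135 23300] [372.73871245  62.01330472] [0.5126 0.2907 0.0072]
[ 129  250   58   64 2262] [158.4005305 284.4040672] [3.448e-01 1.227e-01 3.000e-04]
```

View pics/w2.png

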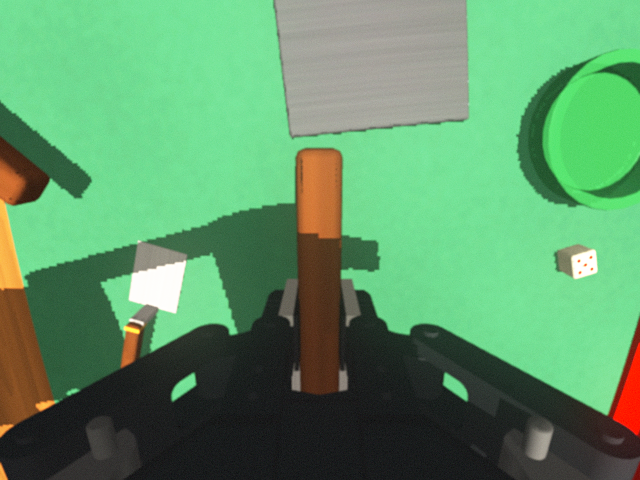

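The wrist camera looks back along the handle: handle in the pads at (320,270), slate at (372,62), and no blade or coaster. I use the fixed cameras for the blade.

```bash
cat > look.py <<'E'
from h import *
import sys
zb=float(sys.argv[1]); st()
for n in("top","side"):
    c,a,d=grab(n); np.savez(n+"L.npz",a=a,d=d); P=cloud(n,c,d)
    hsv=cv2.cvtColor(a,cv2.COLOR_RGB2HSV); H,S,V=[hsv[...,i].astype(int) for i in range(3)]
    near=(P[...,0]>.35)&(P[...,0]<.6)&(P[...,1]>-.25)&(P[...,1]<.16)&(P[...,2]<.2)&(d>0)
    for nm,m,zz in(("red",((H<10)|(H>170))&(S>150)&(V>90),.011),("steel",(S<60)&(V>110),zb),("cork",(H>8)&(H<25)&(S>60)&(S<200)&(V>90),.011)):
        k,l,s,ce=cv2.connectedComponentsWithStats((m&near).astype(np.uint8))
        for i in range(1,k):
            if s[i,4]>120:
                v,u=np.nonzero(l==i); p=plane(c,u,v,zz)[:,:2]; q=P[v,u]
                r=cv2.minAreaRect((p*1000).astype(np.float32)); print(n,nm,s[i],"rect",np.round(r[0],1),np.round(r[1],1),round(r[2],1),"z",np.percentile(q[:,2],[5,50,95]).round(4),"y",np.percentile(p[:,1],[1,99]).round(4))
                if nm=="steel":
                    A=np.c_[q[:,:2]-q[:,:2].mean(0),np.ones(len(q))]; print("   plane dz/dx dz/dy z0",np.linalg.lstsq(A,q[:,2],rcond=None)[0].round(4))
E
python3 look.py .1007
```

```text
t 4.4 p [0.4777 0.1688 0.1297] yaw 0.15 z [-2.e-04 -1.e-04 -1.e+00] F [-0.54 -0.77 -0.5 ] T [ 0.09 -0.02 -0.01] op 0.0149 ff 68.8 q [ 0.2   0.36  1.83 -0.    0.95  0.2 ]
top red [315 227  33  34 788] rect [476.5 -39.8] [84.9 88.5] 89.3 z [0.0059 0.0104 0.0147] y [-0.0819  0.0025]
top steel [266 225  33  25 344] rect [478.4  84. ] [60.4 78.1] 1.4 z [0.0941 0.0981 0.1019] y [0.0469 0.1235]
   plane dz/dx dz/dy z0 [-0.1983  0.1538  0.0962]
side red [314 251  38  26 724] rect [476.7 -42.1] [91.8 88.3] 76.2 z [0.011  0.0136 0.0159] y [-0.0863  0.0023]
side steel [310 194  26  21 220] rect [476.9  84.2] [60.8 82.9] 0.7 z [0.0993 0.1012 0.1033] y [0.0429 0.1245]
   plane dz/dx dz/dy z0 [0.0051 0.0017 0.1013]
```

apply_moves(
  series="0 -0.001 0.05 0 0 0;0 -0.001 0.08 0 0 0;0 -0.001 0.094 0 0 0;0 -0.001 0.094 0 0 0;0 -0.001 0.094 0 0 0",
)

```text
t: 5.0
tool_pos: [0.4769, 0.1688, 0.036]
ee_rot: [2.22, 2.223, -0.0]
force: [-0.4, -0.4, -1.2]
opening: 0.0148
finger_force: 68.8
```

apply_moves(
  series="0 0 0.001 0 0 0;0 0 0.002 0 0 0;0 0 0.003 0 0 0;0 0 0.003 0 0 0",
)

```text
t: 5.4
tool_pos: [0.4769, 0.1688, 0.0332]
ee_rot: [2.221, 2.222, 0.001]
force: [-0.2, 0.4, -1.7]
opening: 0.0148
finger_force: 68.8
```

apply_moves(
  series="0 0 0.001 0 0 0;0 0 0.001 0 0 0;0 0 0.001 0 0 0",
)

```text
t: 5.7
tool_pos: [0.477, 0.169, 0.0324]
ee_rot: [2.221, 2.222, 0.001]
force: [-1.1, 0.6, 5.8]
opening: 0.0147
finger_force: 70.1
```

```bash
python3 look.py .003
```

```text
t 5.7 p [0.477  0.169  0.0324] yaw 0.03 z [ 7.e-04  2.e-04 -1.e+00] F [-1.12  0.6   5.83] T [-0.06  0.28 -0.08] op 0.0147 ff 70.1 q [0.2  0.52 1.91 0.   0.71 0.2 ]
top red [315 227  33  34 786] rect [476.5 -39.8] [84.9 88.5] 89.3 z [0.0062 0.0104 0.0147] y [-0.082   0.0025]
top steel [269 233  31  23 307] rect [477.9  85.3] [80.4 59.3] 89.3 z [-0.0037  0.0013  0.005 ] y [0.0453 0.1251]
   plane dz/dx dz/dy z0 [-0.0044  0.011   0.0011]
side red [314 251  38  26 722] rect [476.7 -42.1] [91.8 88.3] 76.2 z [0.0106 0.0136 0.0157] y [-0.0863  0.0023]
side steel [310 225  25  22 244] rect [477.1  84.5] [63.1 84.8] 0.7 z [0.002  0.0046 0.0068] y [0.0425 0.1255]
   plane dz/dx dz/dy z0 [ 0.0006 -0.0068  0.0045]
```

apply_moves(
  series="0 0 -0.0012 0 0 0;-0.015 0 -0.0012 0 0 0;-0.03 0 -0.0012 0 0 0;-0.04 0 -0.0012 0 0 0;-0.045 0 -0.0012 0 0 0;-0.05 0 -0.0012 0 0 0;-0.05 0 -0.0012 0 0 0;-0.05 0 -0.0012 0 0 0",
)

```text
t: 6.6
tool_pos: [0.4768, 0.1188, 0.033]
ee_rot: [-2.221, -2.222, 0.0]
force: [-0.2, -0.4, -0.8]
opening: 0.0147
finger_force: 68.9
```

```bash
python3 look.py .003; python3 -c "
from h import *
a=np.load('sideL.npz')['a']; save('s1.png',cv2.resize(a[200:300,250:390],None,fx=5,fy=5))"
```

```text
t 6.6 p [0.4768 0.1188 0.033 ] yaw 0.01 z [-1.e-04 -0.e+00 -1.e+00] F [-0.19 -0.42 -0.81] T [ 0.07 -0.    0.03] op 0.0147 ff 68.9 q [ 0.1   0.5   1.94 -0.    0.7   0.1 ]
top red [315 227  33  34 789] rect [476.5 -39.8] [84.9 88.5] 89.3 z [0.0063 0.0105 0.0148] y [-0.082   0.0025]
top steel [288 233  30  23 261] rect [477.2  36. ] [77.5 59.3] 89.3 z [-0.0036  0.0006  0.0055] y [-0.0004  0.0744]
   plane dz/dx dz/dy z0 [-0.0084  0.0096  0.0008]
side red [314 252  38  25 710] rect [476.2 -44. ] [87.8 88.3] 76.3 z [0.0107 0.0136 0.0158] y [-0.0864 -0.0003]
side steel [315 235  25  21 143] rect [476.8  42. ] [62.1 71.1] 0.7 z [0.0023 0.0047 0.0073] y [0.0071 0.077 ]
   plane dz/dx dz/dy z0 [-0.0154 -0.0011  0.0047]
```

View pics/s1.png

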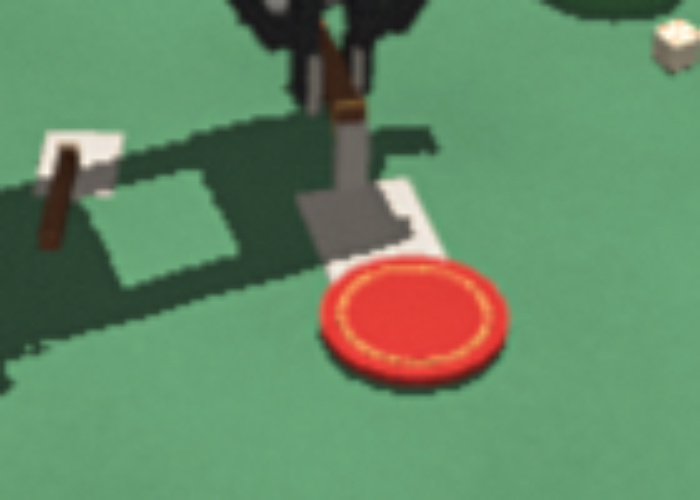

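The blade is under the near rim (contact at about (390,260) in the crop), and the coaster hasn't moved. Now I lift along the arc.

apply_moves(
  series="-0.0005 0 -0.006 0 0 0;-0.0015 0 -0.012 0 0 0;-0.003 0 -0.018 0 0 0;-0.0055 0 -0.0245 0 0 0;-0.0085 0 -0.031 0 0 0;-0.0115 0 -0.0375 0 0 0;-0.0155 0 -0.0435 0 0 0;-0.0195 0 -0.049 0 0 0;-0.0195 0 -0.049 0 0 0",
)

```text
t: 7.6
tool_pos: [0.4773, 0.0988, 0.0828]
ee_rot: [2.221, 2.221, 0.001]
force: [-0.3, 0.8, -0.3]
opening: 0.015
finger_force: 68.8
```

```bash
python3 look.py .05; python3 -c "
from h import *
a=np.load('sideL.npz')['a']; b=np.load('topL.npz')['a']; save('s2.png',np.hstack([cv2.resize(x,(400,300)) for x in (a[195:300,250:390],b[190:295,250:390])]))"
```

```text
t 7.6 p [0.4773 0.0988 0.0828] yaw -0.01 z [ 1.4e-03 -1.0e-04 -1.0e+00] F [-0.3   0.76 -0.29] T [0.1  0.03 0.  ] op 0.015 ff 68.8 q [ 0.06  0.41  1.92 -0.    0.81  0.06]
top red [323 225  27  34 647] rect [481.7 -53.2] [69.  88.7] 89.2 z [0.0101 0.0348 0.0576] y [-0.0873 -0.0212]
top steel [296 229  30  24 288] rect [478.5  14.2] [74.7 59.9] 89.3 z [0.045  0.0511 0.0551] y [-0.0212  0.0487]
   plane dz/dx dz/dy z0 [-0.1135 -0.0862  0.0487]
side red [ 316  242   38   37 1031] rect [485.6 -29. ] [135.   89.7] 76.2 z [0.0101 0.0344 0.0571] y [-0.0934  0.035 ]
side steel [317 224  27  24 203] rect [478.6  19.3] [83.5 62.5] 89.9 z [0.0033 0.0537 0.056 ] y [-0.0187  0.0598]
   plane dz/dx dz/dy z0 [-0.1389 -0.2645  0.0491]
```

View pics/s2.png

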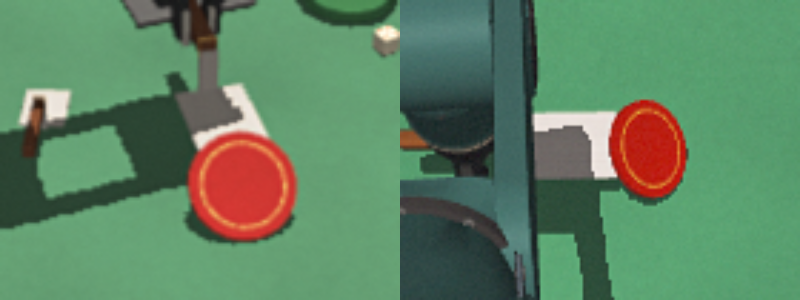

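The coaster is tilted about 40° on the blade, its far edge pivoting as planned. I continue past upright.

apply_moves(
  series="-0.005 0 -0.005 0 0 0;-0.01 0 -0.01 0 0 0;-0.0155 0 -0.014 0 0 0;-0.0215 0 -0.018 0 0 0;-0.0275 0 -0.021 0 0 0;-0.034 0 -0.024 0 0 0;-0.0405 0 -0.026 0 0 0;-0.0475 0 -0.0275 0 0 0;-0.0545 0 -0.028 0 0 0;-0.0615 0 -0.0285 0 0 0;-0.0685 0 -0.0285 0 0 0;-0.0725 0 -0.028 0 0 0",
)

```text
t: 8.9
tool_pos: [0.4768, 0.0261, 0.11]
ee_rot: [2.221, 2.221, -0.0]
force: [0.1, 0.7, -1.0]
opening: 0.0147
finger_force: 68.8
```

apply_moves(
  series="0 0 0 0 0 0;0 0 0 0 0 0;0 0 -0.005 0 0 0;0 0 -0.005 0 0 0",
)

```text
t: 9.3
tool_pos: [0.4773, 0.027, 0.1156]
ee_rot: [2.22, 2.222, 0.001]
force: [0.9, -0.4, -1.6]
opening: 0.0147
finger_force: 68.8
```

```bash
python3 look.py .08; python3 -c "
from h import *
a=np.load('sideL.npz')['a']; b=np.load('topL.npz')['a']; save('s3.png',np.hstack([cv2.resize(x,(400,300)) for x in (a[205:325,260:420],b[180:300,250:410])]))"
```

```text
t 9.3 p [0.4773 0.027  0.1156] yaw 0.05 z [ 1.e-03 -1.e-04 -1.e+00] F [ 0.94 -0.36 -1.55] T [ 0.11 -0.03 -0.04] op 0.0147 ff 68.8 q [-0.09  0.35  1.91 -0.    0.89 -0.09]
top red [355 227  31  33 433] rect [ 476.5 -143.4] [80.  86.3] 88.5 z [0.0011 0.0054 0.0096] y [-0.1832 -0.1031]
top steel [336 226  19  24 288] rect [480.1 -72.8] [45.4 58.8] 88.9 z [0.0034 0.0838 0.0876] y [-0.0959 -0.0504]
   plane dz/dx dz/dy z0 [-0.5546  0.2048  0.0793]
top cork [358 231  23  24 420] rect [ 477.7 -140.7] [58.6 61.7] 88.0 z [0.0056 0.0101 0.0139] y [-0.1699 -0.1116]
side red [326 280  40  29 473] rect [ 475.9 -148. ] [87.3 86.9] 76.1 z [0.0055 0.0082 0.0103] y [-0.1918 -0.1047]
side steel [325 230  30  26 363] rect [480.2 -50.2] [86.7 62. ] 89.2 z [0.0034 0.0867 0.0885] y [-0.0926 -0.0091]
   plane dz/dx dz/dy z0 [-0.1204 -0.423   0.0797]
side cork [332 282  28  21 472] rect [ 477.5 -142.7] [63.  60.7] 76.1 z [0.0106 0.0131 0.0153] y [-0.1736 -0.1118]
```

View pics/s3.png

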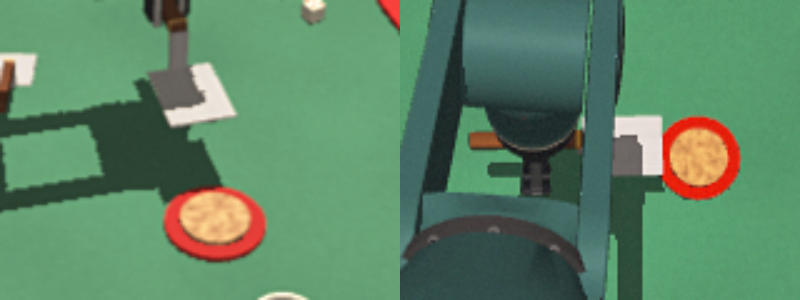

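The coaster is flipped: cork up at about (0.4776, -0.1415). The slice goes back now, and the slate is measured bare.

```bash
python3 -c "
from h import *
for n in('top','side'):
    z=np.load(n+'L.npz');a,d=z['a'],z['d'];c=cam(n);P=cloud(n,c,d);hsv=cv2.cvtColor(a,cv2.COLOR_RGB2HSV);S,V=hsv[...,1],hsv[...,2]
    m=(S<70)&(V>50)&(abs(P[...,0]-.515)<.1)&(abs(P[...,1]-.297)<.09)&(P[...,2]<.03)&(d>0)
    k,l,s,ce=cv2.connectedComponentsWithStats(m.astype(np.uint8));i=1+np.argmax(s[1:,4]);v,u=np.nonzero(l==i);print(n,s[i],cv2.minAreaRect((plane(c,u,v,.008)[:,:2]*1000).astype(np.float32)))
for t,y in(([.4300,.2878,.14],96.2),): print(row(t,rot(y)))
"
```

```text
top [ 185  206   41   51 1780] ((515.5795288085938, 296.91961669921875), (129.70494079589844, 100.5705795288086), 6.201199054718018)
side [288 184  24  21 262] ((470.1043395996094, 290.26080322265625), (41.4254035949707, 108.90364074707031), 5.671476364135742)
0.2608 -0.0468 -0.0248 0.02 0.04 -96.15
```

apply_moves(
  series="0 0 -0.025 0 0 0;0.03 -0.005 -0.025 0 0 -8;0.261 -0.047 -0.025 0 0 -96.2;0.261 -0.047 -0.025 0 0 -96.2;0.261 -0.047 -0.025 0 0 -96.2;0.261 -0.047 -0.025 0 0 -96.2;0.261 -0.047 -0.025 0 0 -96.2;0.261 -0.047 -0.025 0 0 -96.2;0.261 -0.047 -0.025 0 0 -96.2;0.261 -0.047 -0.025 0 0 -96.2;0.261 -0.047 -0.025 0 0 -96.2;0.261 -0.047 -0.025 0 0 -96.2",
)

```text
t: 10.6
tool_pos: [0.4294, 0.2879, 0.1399]
ee_rot: [0.119, -3.139, 0.0]
force: [-1.2, 0.0, -1.0]
opening: 0.0145
finger_force: 68.8
```

apply_moves(
  series="0 0 0 0 0 0;0 0 0 0 0 0;0 0 0 0 0 0",
)

```text
t: 10.9
tool_pos: [0.4296, 0.2878, 0.1399]
ee_rot: [0.104, -3.14, 0.0]
force: [-0.4, -0.8, -0.4]
opening: 0.0146
finger_force: 68.9
```

```bash
python3 -c "
from h import *
print(row([.4305,.2878,.0435],rot(96.2)));st()
c,a,d=grab('top');P=cloud('top',c,d);hsv=cv2.cvtColor(a,cv2.COLOR_RGB2HSV);S,V=hsv[...,1],hsv[...,2]
m=(S<60)&(V>130)&(abs(P[...,0]-.52)<.1)&(abs(P[...,1]-.297)<.09)&(P[...,2]>.05)&(d>0)
k,l,s,ce=cv2.connectedComponentsWithStats(m.astype(np.uint8));i=1+np.argmax(s[1:,4]);v,u=np.nonzero(l==i);print(s[i],cv2.minAreaRect((plane(c,u,v,.111)[:,:2]*1000).astype(np.float32)))
"
```

```text
-0.0009 -0.0000 0.0964 -0.01 -0.01 -2.40
t 10.9 p [0.4296 0.2878 0.1399] yaw 93.8 z [-1.e-04 -2.e-04 -1.e+00] F [-0.38 -0.82 -0.36] T [-0.07  0.08 -0.01] op 0.0146 ff 68.9 q [ 0.46  0.36  1.8  -0.    0.98 -1.18]
[184 207  25  33 655] ((514.7015991210938, 295.15447998046875), (80.23716735839844, 59.67561340332031), 1.4240388870239258)
```

apply_moves(
  series="-0.001 0 0.04 0 0 -2.4;-0.001 0 0.08 0 0 -2.4;-0.001 0 0.0955 0 0 -2.4;-0.001 0 0.0975 0 0 -2.4;-0.001 0 0.099 0 0 -2.4;-0.001 0 0.0995 0 0 -2.4;-0.001 0 0.0995 0 0 -2.4",
)

```text
t: 11.65
tool_pos: [0.4313, 0.2881, 0.0411]
ee_rot: [-0.174, 3.136, 0.001]
force: [0.0, 0.2, -1.4]
opening: 0.0147
finger_force: 68.9
```

```bash
python3 -c "
from h import *
st()"
```

```text
t 11.65 p [0.4313 0.2881 0.0411] yaw 96.35 z [ 1.2e-03  5.0e-04 -1.0e+00] F [ 0.03  0.18 -1.41] T [0.01 0.04 0.06] op 0.0147 ff 68.9 q [ 0.46  0.51  1.88 -0.    0.75 -1.23]
```

apply_moves(
  series="0 0 0.0005 0 0 0;0 0 0.0008 0 0 0;0 0 0.0008 0 0 0",
)

```text
t: 11.95
tool_pos: [0.4311, 0.2881, 0.0404]
ee_rot: [-0.174, 3.136, 0.001]
force: [-1.3, -0.5, 5.7]
opening: 0.0149
finger_force: 69.8
```

apply_moves(
  series="0 0 0 0 0 0;0 0 0 0 0 0;0 0 0 0 0 0;0 0 0 0 0 0",
  gripper=0.06,
)

```text
t: 12.35
tool_pos: [0.4307, 0.2878, 0.0396]
ee_rot: [0.174, -3.137, 0.0]
force: [0.2, 0.2, 0.5]
opening: 0.06
finger_force: 0.0
```

apply_moves(
  series="0 0 -0.02 0 0 0;0 0 -0.06 0 0 0;0 0 -0.11 0 0 0;0 0 -0.16 0 0 0;0 0 -0.16 0 0 0",
)

```text
t: 12.85
tool_pos: [0.4349, 0.29, 0.2064]
ee_rot: [-0.174, 3.125, 0.008]
force: [0.6, 0.9, 0.5]
opening: 0.0602
finger_force: 0.0
```

```bash
python3 -c "
from h import *
print(row([.478,-.240,.20],rot(0)));st()
c,a,d=grab('wrist');P=cloud('wrist',c,d);hsv=cv2.cvtColor(a,cv2.COLOR_RGB2HSV);S,V=hsv[...,1],hsv[...,2]
g=(abs(P[...,0]-.515)<.1)&(abs(P[...,1]-.297)<.09)&(P[...,2]<.03)&(d>0)&(S<60)
for m,zz in((V>170,.01),(V>60,.008)):
    k,l,s,ce=cv2.connectedComponentsWithStats((m&g).astype(np.uint8));i=1+np.argmax(s[1:,4]);v,u=np.nonzero(l==i);print(s[i],cv2.minAreaRect((plane(c,u,v,zz)[:,:2]*1000).astype(np.float32)),np.percentile(P[v,u,2],[5,50,95]))
c,a,d=grab('top');m=cv2.cvtColor(a,cv2.COLOR_RGB2HSV);m=((m[...,1]<70)&(m[...,2]>110)).astype(np.uint8);w=np.zeros_like(m);w[221:257,414:450]=1
v,u=np.nonzero(m*w);print('cup',plane(c,u,v,.055)[:,:2].mean(0),cv2.minEnclosingCircle((plane(c,u,v,.055)[:,:2]*1000).astype(np.float32)))
"
```

```text
0.0161 -0.5315 0.0040 0.76 0.31 96.38
t 12.85 p [0.4349 0.29   0.2064] yaw 96.38 z [ 0.0114  0.0055 -0.9999] F [0.62 0.88 0.53] T [ 0.03  0.02 -0.03] op 0.0602 ff 0.0 q [ 0.46  0.28  1.73 -0.    1.13 -1.23]
[ 287  252   61   72 3943] ((514.1416015625, 297.1273193359375), (80.12654113769531, 61.81241989135742), 6.271193027496338) [0.00785491 0.00912438 0.01031624]
[ 268  227   99  115 9983] ((513.2588500976562, 296.2508239746094), (129.03968811035156, 98.74898529052734), 6.196061134338379) [0.00608202 0.00777234 0.00996051]
cup [ 0.47782748 -0.30171228] ((481.35028076171875, -300.92218017578125), 30.579172134399414)
```

```bash
python3 -c "
from h import *
print(row([.479,-.302,.20],rot(0),(np.array([.4307,.2878,.1996]),rot(96.3))))"
```

```text
0.0167 -0.5915 -0.0004 0.00 0.00 96.30
```

apply_moves(
  series="0.017 -0.5915 0 0 0 96.3;0.017 -0.5915 0 0 0 96.3;0.017 -0.5915 0 0 0 96.3;0.017 -0.5915 0 0 0 96.3;0.017 -0.5915 0 0 0 96.3;0.017 -0.5915 0 0 0 96.3;0.017 -0.5915 0 0 0 96.3;0.017 -0.5915 0 0 0 96.3;0.017 -0.5915 0 0 0 96.3;0.017 -0.5915 0 0 0 96.3;0.017 -0.5915 0 0 0 96.3;0.017 -0.5915 0 0 0 96.3",
  gripper=0.085,
)

```text
t: 14.15
tool_pos: [0.4781, -0.3038, 0.1974]
ee_rot: [-2.224, -2.214, 0.001]
force: [1.4, 0.7, -0.1]
opening: 0.0848
finger_force: 0.0
```

apply_moves(
  series="0 0 0 0 0 0;0 0 0 0 0 0;0 0 0 0 0 0",
)

```text
t: 14.45
tool_pos: [0.4782, -0.3, 0.1981]
ee_rot: [-2.216, -2.221, 0.0]
force: [-0.3, -0.7, 0.6]
opening: 0.085
finger_force: 0.0
```

```bash
python3 -c "
from h import *
st(); c,a,d=grab('wrist');save('w4.png',a);np.savez('w4.npz',a=a,d=d);P=cloud('wrist',c,d);hsv=cv2.cvtColor(a,cv2.COLOR_RGB2HSV);H,S,V=[hsv[...,i].astype(int) for i in range(3)]
g=(d>0)&(P[...,2]>.046)&(P[...,2]<.065)&(np.hypot(P[...,0]-.479,P[...,1]+.302)<.05)
v,u=np.nonzero(g);p=plane(c,u,v,.055)[:,:2]*1000;print('rim',len(u),cv2.minEnclosingCircle(p.astype(np.float32)),p.mean(0))
m=(H>8)&(H<25)&(S>60)&(S<200)&(V>90)&(d>0)&(np.hypot(P[...,0]-.478,P[...,1]+.142)<.05)
v,u=np.nonzero(m);p=plane(c,u,v,.011)[:,:2]*1000;print('cork',len(u),cv2.minEnclosingCircle(p.astype(np.float32)),p.mean(0)) if len(u) else 0
"
```

```text
t 14.45 p [ 0.4782 -0.3     0.1981] yaw 0.11 z [-0.003   0.0028 -1.    ] F [-0.26 -0.74  0.62] T [-0.02 -0.01  0.06] op 0.085 ff 0.0 q [-0.68  0.35  1.63  0.    1.16 -0.68]
rim 936 ((478.9001159667969, -303.50274658203125), 28.080669403076172) [ 479.17813468 -305.27271439]
cork 3506 ((477.1875305175781, -144.72303771972656), 44.75634765625) [ 477.16044247 -144.14242219]
```

View pics/w4.png

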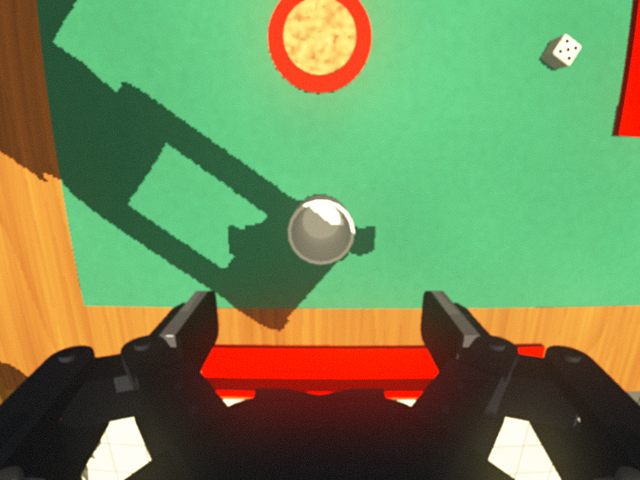

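The wrist view shows the cup at (321,230) between the open fingers and the cork-up coaster at (320,37).

```bash
python3 -c "
from h import *
st(); c,a,d=grab('wrist');hsv=cv2.cvtColor(a,cv2.COLOR_RGB2HSV);H,S,V=[hsv[...,i].astype(int) for i in range(3)]
w=np.zeros((480,640),bool);w[0:100,262:378]=1
for nm,m,zz in(('cork',(H>=13)&(H<30)&(V>120)&w,.011),('disc',((H<30)|(H>170))&(S>60)&(V>100)&w,.006)):
    k,l,s,ce=cv2.connectedComponentsWithStats(m.astype(np.uint8));i=1+np.argmax(s[1:,4]);v,u=np.nonzero(l==i);p=(plane(c,u,v,zz)[:,:2]*1000).astype(np.float32);print(nm,s[i],cv2.minAreaRect(p),cv2.minEnclosingCircle(p))
P=cloud('wrist',c,d);g=(d>0)&(P[...,2]>.046)&(P[...,2]<.065)&(np.hypot(P[...,0]-.479,P[...,1]+.302)<.05)
v,u=np.nonzero(g);p=plane(c,u,v,.055)[:,:2]*1000;print('rim',len(u),cv2.minEnclosingCircle(p.astype(np.float32)))
"
```

```text
t 14.5 p [ 0.4785 -0.2999  0.1986] yaw 0.15 z [-0.0023  0.0021 -1.    ] F [0.42 0.18 0.08] T [0.03 0.01 0.01] op 0.085 ff 0.0 q [-0.68  0.35  1.63  0.    1.16 -0.68]
cork [ 283    0   73   76 4446] ((477.24212646484375, -144.6506805419922), (61.296974182128906, 59.64515686035156), 0.0902535691857338) ((477.30755615234375, -143.2911376953125), 31.292591094970703)
disc [ 267    0  105   94 8258] ((477.23992919921875, -150.71688842773438), (90.13800048828125, 75.7897720336914), 0.09758275747299194) ((477.1432189941406, -143.1271209716797), 45.56513214111328)
rim 931 ((478.9854736328125, -303.5606384277344), 28.059486389160156)
```

apply_moves(
  series="-0.002 0 0.05 0 0 0;-0.002 0 0.1 0 0 0;-0.002 0 0.14 0 0 0;-0.002 0 0.165 0 0 0;-0.002 0 0.177 0 0 0;-0.002 0 0.177 0 0 0;-0.002 0 0.177 0 0 0",
)

```text
t: 15.25
tool_pos: [0.4802, -0.3039, 0.0238]
ee_rot: [2.218, 2.223, 0.0]
force: [-0.4, 0.0, 0.2]
opening: 0.0848
finger_force: 0.0
```

apply_moves(
  series="0 0 0 0 0 0;0 0 0 0 0 0;0 0 0 0 0 0;0 0 0 0 0 0;0 0 0 0 0 0",
  gripper=0.03,
  force=25,
)

```text
t: 15.75
tool_pos: [0.4801, -0.3046, 0.0242]
ee_rot: [2.218, 2.221, 0.0]
force: [0.2, 0.0, 6.1]
opening: 0.0539
finger_force: 25.2
```

apply_moves(
  series="0 0 -0.02 0 0 0;0 0 -0.05 0 0 0;0 0 -0.05 0 0 0;0 0 -0.05 0 0 0",
)

```text
t: 16.15
tool_pos: [0.4799, -0.3044, 0.0736]
ee_rot: [2.218, 2.221, 0.0]
force: [-0.1, -0.1, -1.7]
opening: 0.0536
finger_force: 27.3
```

```bash
python3 -c "
from h import *
st()"
```

```text
t 16.15 p [ 0.4799 -0.3044  0.0736] yaw 0.07 z [ 0.0018 -0.0016 -1.    ] F [-0.06 -0.06 -1.67] T [ 0.03  0.05 -0.01] op 0.0536 ff 27.3 q [-0.69  0.51  1.75 -0.    0.88 -0.69]
```

apply_moves(
  series="0.04 -0.001 0 0 0 0;0.08 -0.002 0 0 0 0;0.12 -0.0025 0 0 0 0;0.145 -0.0025 0 0 0 0;0.1605 -0.0025 0 0 0 0;0.1605 -0.0025 0 0 0 0;0.1605 -0.0025 0 0 0 0;0.1605 -0.0025 0 0 0 0",
)

```text
t: 16.95
tool_pos: [0.4772, -0.1446, 0.0726]
ee_rot: [2.22, 2.221, -0.0]
force: [0.7, 0.3, -0.9]
opening: 0.0537
finger_force: 27.3
```

```bash
python3 -c "
from h import *
st()
for n in('top','side'):
    c,a,d=grab(n);P=cloud(n,c,d);hsv=cv2.cvtColor(a,cv2.COLOR_RGB2HSV);H,S,V=[hsv[...,i].astype(int) for i in range(3)]
    g=(abs(P[...,0]-.477)<.06)&(abs(P[...,1]+.143)<.07)&(d>0)
    for nm,m,zz in(('rim',(S<70)&(V>110)&(P[...,2]>.09)&(P[...,2]<.12),.105),('disc',((H<9)|(H>170))&(S>150)&(V>60)&(P[...,2]<.03),.006)):
        v,u=np.nonzero(m&g)
        if len(u)>30:
            p=(plane(c,u,v,zz)[:,:2]*1000).astype(np.float32);print(n,nm,len(u),cv2.minEnclosingCircle(p))
"
```

```text
t 16.95 p [ 0.4772 -0.1446  0.0726] yaw 0.03 z [ 5.e-04 -7.e-04 -1.e+00] F [ 0.74  0.25 -0.89] T [ 0.06 -0.01  0.02] op 0.0537 ff 27.3 q [-0.43  0.44  1.9  -0.    0.8  -0.43]
side rim 299 ((473.7566833496094, -152.31471252441406), 36.71685028076172)
side disc 443 ((477.0489807128906, -143.86178588867188), 46.547698974609375)
```

apply_moves(
  series="0 0 0.015 0 0 0;0 0 0.028 0 0 0;0 0 0.034 0 0 0;0 0 0.036 0 0 0;0 0 0.037 0 0 0;0 0 0.037 0 0 0",
)

```text
t: 17.65
tool_pos: [0.477, -0.1436, 0.036]
ee_rot: [2.22, 2.222, 0.0]
force: [-0.6, -0.3, -1.6]
opening: 0.0538
finger_force: 27.3
```

```bash
python3 -c "
from h import *
st()"
```

```text
t 17.65 p [ 0.477  -0.1436  0.036 ] yaw 0.06 z [ 5.e-04 -3.e-04 -1.e+00] F [-0.61 -0.31 -1.62] T [ 0.03  0.02 -0.03] op 0.0538 ff 27.3 q [-0.43  0.5   1.93 -0.    0.71 -0.43]
```

apply_moves(
  series="0 0 0.0004 0 0 0;0 0 0.0008 0 0 0;0 0 0.0011 0 0 0;0 0 0.0011 0 0 0",
)

```text
t: 18.05
tool_pos: [0.477, -0.1435, 0.0353]
ee_rot: [2.219, 2.222, 0.0]
force: [-1.2, 0.2, 4.3]
opening: 0.0543
finger_force: 27.6
```

Contact is felt, so I release and rise.

apply_moves(
  series="0 0 0 0 0 0;0 0 0 0 0 0;0 0 0 0 0 0;0 0 0 0 0 0",
  gripper=0.085,
)

```text
t: 18.45
tool_pos: [0.4767, -0.1434, 0.0346]
ee_rot: [-2.22, -2.223, 0.0]
force: [-0.0, -0.8, 0.6]
opening: 0.0849
finger_force: 0.0
```

apply_moves(
  series="0 0 -0.02 0 0 0;0 0 -0.05 0 0 0;0 0 -0.09 0 0 0;0 0 -0.14 0 0 0;0.05 0 -0.17 0 0 0;0.1 0 -0.17 0 0 0;0.15 0 -0.17 0 0 0;0.2 0 -0.17 0 0 0;0.2 0 -0.17 0 0 0;0.2 0 -0.17 0 0 0",
)

```text
t: 19.45
tool_pos: [0.4761, 0.058, 0.2045]
ee_rot: [-2.216, -2.227, 0.001]
force: [-1.3, -0.8, -0.2]
opening: 0.0848
finger_force: 0.0
```

```bash
python3 -c "
from h import *
st()
for n in('top','side'):
    c,a,d=grab(n);P=cloud(n,c,d);hsv=cv2.cvtColor(a,cv2.COLOR_RGB2HSV);H,S,V=[hsv[...,i].astype(int) for i in range(3)]
    save('f'+n+'.png',a)
    g=(abs(P[...,0]-.477)<.06)&(abs(P[...,1]+.143)<.07)&(d>0)
    for nm,m,zz in(('rim',(S<70)&(V>110)&(P[...,2]>.058),.066),('disc',((H<9)|(H>170))&(S>150)&(V>60)&(P[...,2]<.03),.006)):
        v,u=np.nonzero(m&g)
        if len(u)>30:
            p=(plane(c,u,v,zz)[:,:2]*1000).astype(np.float32);print(n,nm,len(u),cv2.minEnclosingCircle(p),P[v,u,2].max())
a=cv2.imread('pics/fside.png');b=cv2.imread('pics/ftop.png');cv2.imwrite('pics/f.png',np.hstack([cv2.resize(a[170:470,220:520],(400,400)),cv2.resize(b[130:330,180:480],(400,267),).copy() if 0 else cv2.resize(b[120:340,180:400],(400,400))]))
"
```

```text
t 19.45 p [0.4761 0.058  0.2045] yaw 0.28 z [-3.e-04 -2.e-04 -1.e+00] F [-1.29 -0.85 -0.2 ] T [-0.02  0.02 -0.01] op 0.0848 ff 0.0 q [-0.02  0.22  1.81 -0.    1.11 -0.03]
top rim 84 ((475.9858703613281, -141.54437255859375), 27.7452335357666) 0.07308013716745802
top disc 383 ((478.12152099609375, -140.796630859375), 44.983154296875) 0.012606530059009358
side rim 232 ((474.0011901855469, -146.81629943847656), 32.90504455566406) 0.07086081937997356
side disc 403 ((477.3567810058594, -143.4543914794922), 46.10421371459961) 0.014943165952312798
```

View pics/f.png

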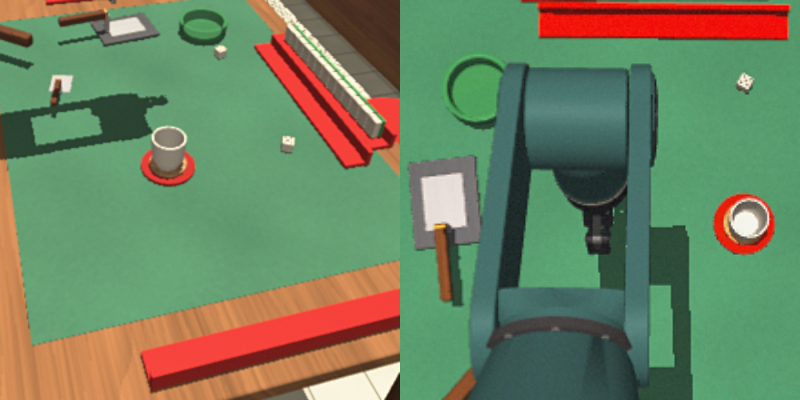

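The cup stands upright on the cork, offset by about 2 mm, the slice is on the slate, and nothing else has moved.

```bash
python3 -c "
from h import *
print(ticket.job_done())"
```

```text
the job is handed in; nothing more can be done
None
```

The job is handed in at about 19.6 s of the 72 s allowed: the coaster lies cork side up, the slice's blade is flat on the middle of the slate (within about 1 mm), and the cup stands upright on the cork, about 2 mm off centre.

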